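# Lock the battery hatch of the gas controller with the blade key

## Robot

A 6-joint arm with a two-finger parallel gripper is mounted at the origin on the work surface. World frame = base frame: x ahead of the robot, y to its left, z up, the work surface at z = 0. Lengths are in m, angles in rad, forces in N, time in s.
With the tool pointing down it reaches from about 0.425 to 1.125 m from the base axis. Payload 14.9 kg.
Tool frame: the origin (TCP) lies at the very end of the fingers, on their centre line; the grasp point (between the pads) lies 19 mm behind it; x points along the fingers, y is the direction in which the jaws open and shut, and the axes are right-handed (so a half turn about x gives the same grasp; the last joint's range is limited). The gripper opens to 91 mm and grips with 3 to 60 N. Pads are 32 mm wide; open, the fingers measure 118 mm over their backs; the gripper's body (76 mm by 178 mm) begins 60 mm behind the grasp point.
Start: joints at [-1.347, 0.379, 1.734, -0, 1.028, -0.033], TCP at [0.178, -0.677, 0.214] pointing down, gripper open.
Joint ranges: [-2.77, 2.77], [-0.74, 2.19], [0, 2.66], [-1.06, 4.2], [0.31, 2.87], [-3.08, 3.08]. Speed limits (rad/s): [1.89, 1.89, 2.39, 3.14, 3.14, 3.14].

## Interface

Orientations are given as a rotation vector (axis times angle).
In Python, from plant import r gives the robot as it stands.
- The arm moves only by the tool jog_arm, never from a script. Its argument "steps" is one flat list of numbers, 7 for each row, row after row: the opening, from 0 (shut) to 1 (fully open), then the shift along the world's x, y, z as a fraction of full scale, then the turn, a rotation vector about the world's x, y, z as a fraction of full scale. A call has 1 to 12 rows; each row shifts and turns the commanded pose from where the row before left it; what a row does not reach is not made up. Full scale, the value 1, is 50 mm for a shift and 0.08 rad for a turn. A row lasts 1/10 s, in which the tool goes at most 50 mm and 8.59 degrees, less where a joint would pass 70% of its speed; a pose out of reach is approached as far as the arm can. A call with a number of a shift or a turn outside -1 to 1 is refused whole. A call with a gripper value outside its range is refused whole. The fingers move at their own pace and stop on an object; "squeeze" is the grip in N (left out, the last holds). Time passes only in rows, so rows that do not move let the fingers close. It gives the time, the measured TCP pose, the force and the opening at its end, in the units of the state.
- r.get_obs(): the state, without advancing time (a new reading comes with each control period).
- r.grab_frame(name): name is "scene" or "top"; returns the picture (400x640x3 uint8, red, green, blue); there is no depth.
- r.camera_model(name): a dict with "mtx" (3x3 intrinsics, pixels), "k1" (the pictures are not rectified: a ray, as slopes to the right and down, at radius r is drawn at 1 + k1 r^2 times it, then the intrinsics apply), "rvec" (rotation vector, rad) and "tvec" (3), from world to camera coordinates, as OpenCV has them. Camera axes: x right, y down, z forward; pixel columns grow to the right and rows downward; lengths in m; the calibration is good to about 2 mm. A picture is of the moment at which its call begins. camera_model takes no time and is no camera call.
- r.hand_in(): hands the job in, once; it reports no verdict.
The state is a dict: "time_s": time; "q": joint angles; "qd": joint speeds; "tau": joint torques, N m; "tcp_pos": TCP position; "tool_rot": TCP orientation; "contact_force": force on the tool from outside, world axes, zero at the start; "ft_torque": the same for the moment, N m; "grip_width": opening from 0.0 (shut) to 1.0 (fully open).
Only numpy, scipy, OpenCV 4.12 (cv2) and the standard library are available. Lean on these libraries where they do the work, as an engineer would, in place of code of your own. Each camera call takes 0.05 s, during which the arm holds its last target. There are 200 camera calls.

## Task

Lock the battery hatch of the grey gas controller: take the flat-bladed key out of its black stand, seat the blade in the slotted fastener on the hatch, push the fastener down against its spring, turn it clockwise a quarter turn while it is held down, and let it spring back up. Then stand the key back in the stand's slot, fully down as it was, and let go. Work the fastener gently (under 30 N) and only with the key, and leave the vial, the dish and the brush where they are.

Things in the scene. Friction and masses are not known exactly. Their poses are not given: they have to be found in the camera images.
- key_grip (a point): centre of the handle of the loose key that stands upright in the stand. Handle: aluminium slab 44 mm along x, 14 mm thick along y, 48 mm tall (z up). Centred below it is a steel blade 24 mm wide along x, 3 mm thick along y, 22 mm long: the tip lies 46 mm and the handle's underside 24 mm below this point. About 0.12 kg; a half turn about z makes no difference
- key_tip (a point): the same key, the centre of the blade's lower end; axes as key_grip
- stand_mouth (a point): the black stand, a fixed block 60 x 60 x 35 mm tall; this point is the centre of the slot's mouth on its top. The slot is 28 mm along this x and 7 mm along this y, 27 mm deep, with a chamfered mouth. With the key fully down, its handle rests on the block's top: key_tip lies 22 mm below this point
- hatch_mark (a point): on the fixed controller (grey box 130 x 170 mm, 54 mm tall, white hatch on top): nominal centre of the top face of the fastener's round steel head, 67.5 mm above the table. The fastener floats: its true axis stands up to 5 mm off this point along x and up to 5 mm along y (not measured; height is true). z up. A steel collar, 52 mm inner diameter, 1 mm lower, surrounds it
- head (a joint): angle (rad) of the head, a disc 33 mm across with a straight square-edged slot right across its centre, 5 mm wide, 7 mm deep. At 0 the slot runs along hatch_mark's y; it turns clockwise seen from above as the value grows. Starts unlocked at 0 to 0.15; hard stop at 1.75. A lug catches from 0.25 to 1.15 unless pressed down 2 mm; past 1.2 it springs up, locked. Friction about 0.06 N m
- plunger (a joint): how far the fastener's head is pressed down, m: 0 up, 0.0045 bottomed. The spring takes 5 N to start moving and 9.5 N at the bottom; beyond that the stop is hard. The fastener is harmed when the blade loads it (push, side load and the turning forces of both blade ends together) with over 30 N
- vial_mid (a point): bystander: a loose plugged vial, 25 mm diameter, 96 mm tall, standing; point half-way up
- dish_center (a point): bystander: a loose flat clear dish, 90 mm diameter, 15 mm tall; point at its centre
- brush_grip (a point): bystander: a loose flat brush with a wooden handle, about 170 mm long lying on the table; point on its handle
Things that resemble listed ones, but are neither listed nor needed, are in the scene too. What is shaped like the part that bears key_grip but blue is not meant. Of the things shaped like the part that bears stand_mouth, the black one is meant.

How it is judged:
On the way, in this order (a step that is already met when the one before it is completed fails the run):
1. the key is lifted clear of its stand (z of key_tip in the frame of stand_mouth above 0.005 m), for 0.1 s.
2. the fastener is held down by the key part-way through the turn (value of joint plunger above 0.0015 m and value of joint head between 0.4 and 1.15 rad and contact force between key and head above 1 N), for 0.05 s.
3. the fastener is turned home by the key (value of joint head above 1.3 rad and contact force between key and head above 0.3 N), for 0.05 s.
At the end, for the whole second after the job is handed in: the fastener is locked: turned beyond 1.25 rad and sprung back up (pressed in by less than 1 mm); the key stands upright (within 0.1 rad) in the stand's slot, its blade at least 19 mm deep and within 6 mm of the slot's centre, released and at rest (value of joint head above 1.25 rad and value of joint plunger below 0.001 m and z of key_tip in the frame of stand_mouth below -0.019 m and horizontal distance between key_tip and stand_mouth below 0.006 m and angle between key_grip's own z axis and vertical below 0.1 rad and linear speed of key below 0.02 m/s); the robot touches nothing.
It fails at once if the key is forced against the fastener with more than 30 N (contact force between key and head above 30 N).
It fails at once if the key is forced against the controller with more than 30 N (contact force between key and controller above 30 N).
It fails at once if the robot itself touches the fastener instead of the key (contact force between any of the fingers, the arm and head above 1 N).
It fails at once if the vial, the dish or the brush is moved by more than 15 mm (distance of any of vial_mid, dish_center, brush_grip from where it was at the start of the episode above 0.015 m).
It also fails if it takes over 72 s, if anything falls off the work surface, if the arm or the gripper's body presses on something with over 40 N, if the wrist force passes 120 N, or if a joint passes its speed limit or range.

## Working session

There is one attempt and no reset: what is moved stays moved. The work goes in short steps, Python scripts to look and compute and a tool call to move; the robot and the scene stay as the last step left them, time stands still between calls to the robot, and variables do not carry over. Pictures are saved under pics/ and viewed, about 8 in all and at most 12, crops included, and the job is handed in when it is done.

Besides the shell and the picture viewer there is one more tool, called after ">>>" as name(argument=value, ...), one argument or row to a line, values as JSON. jog_arm: Moves the arm, as the interface text tells. Shift numbers are shares of 50 mm and turn numbers shares of 0.08 rad, none past 1 either way. Its arguments: {"type":"object","properties":{"steps":{"type":"array","items":{"type":"number"}},"squeeze":{"type":"number"}},"required":["steps"]}

```bash
mkdir -p pics
cat > h.py <<'E'
import numpy as np, cv2
from plant import r
def cam(n):
    c=r.camera_model(n); return np.array(c["mtx"],float),float(c["k1"]),cv2.Rodrigues(np.array(c["rvec"],float))[0],np.array(c["tvec"],float)
def ray(n,u,v):
    K,k1,R,t=cam(n)
    p=cv2.undistortPoints(np.array([[[u,v]]],float),K,np.array([k1,0,0,0.]))[0,0]
    return -R.T@t, R.T@np.array([p[0],p[1],1])
def plane(n,u,v,z):
    o,d=ray(n,u,v); return o+d*(z-o[2])/d[2]
def proj(n,P):
    K,k1,R,t=cam(n)
    return cv2.projectPoints(np.array(P,float).reshape(-1,1,3),cv2.Rodrigues(R)[0],t,K,np.array([k1,0,0,0.]))[0].reshape(-1,2)
def snap(n,f):
    im=cv2.cvtColor(np.asarray(r.grab_frame(n)),cv2.COLOR_RGB2BGR); cv2.imwrite("pics/"+f,im); return im
E
python3 - <<'E'
from h import *
a=snap("scene","s0.png");b=snap("top","t0.png")
for n in("scene","top"):
    K,k1,R,t=cam(n);print(n,K.round(1).tolist(),k1,(-R.T@t).round(3),R[2].round(3))
print(r.get_obs())
E
```

```text
scene [[418.8, 0.0, 321.1], [0.0, 418.8, 194.9], [0.0, 0.0, 1.0]] -0.08130773896074192 [ 1.119 -0.145  1.023] [-0.495  0.145 -0.857]
top [[380.1, 0.0, 321.3], [0.0, 380.1, 198.2], [0.0, 0.0, 1.0]] 0.028914432386663448 [0.472 0.013 0.864] [ 0.125 -0.022 -0.992]
{'time_s': 0.1, 'q': array([-1.34730782e+00,  3.79377992e-01,  1.73474245e+00, -1.84447616e-05,
        1.02849744e+00, -3.32902455e-02]), 'qd': array([ 0.00041059,  0.00068845, -0.00056732, -0.00041325,  0.00042629,
       -0.00151625]), 'tau': array([-6.19462862e-04, -7.65036035e+01, -4.35294950e+01,  6.51916978e-02,
        3.97978106e-02, -5.82278119e-07]), 'tcp_pos': array([ 0.17769117, -0.67668834,  0.21332861]), 'tool_rot': array([ 2.0848779 ,  0.27025338, -2.08511561]), 'contact_force': array([0.5373034 , 0.29963176, 0.35528458]), 'ft_torque': array([0.02986135, 0.00411401, 0.02451186]), 'grip_width': 0.9994525364935577}
```

View pics/s0.png

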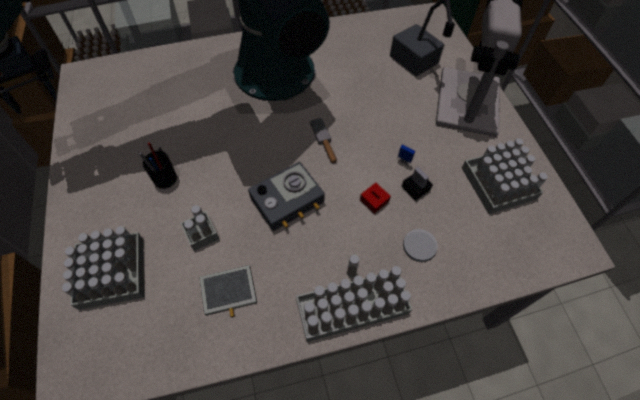

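View pics/t0.png

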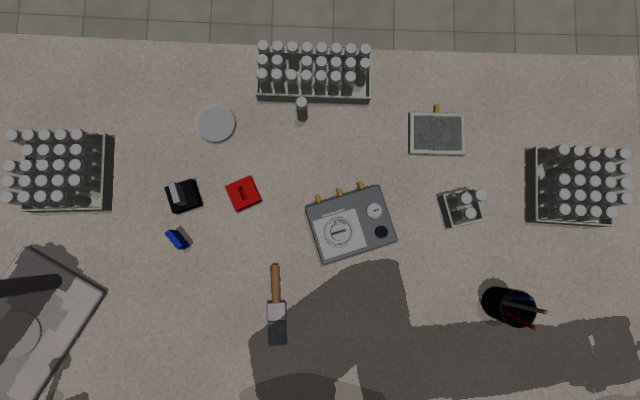

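The scene shows the controller at (288,195) and the black stand with the grey key at (417,185). In the top view they are at (350,223) and (183,195).

Things that could be taken for the key or stand, in top-view pixels:
- **Grey key in black stand:** (180,193). This is the one described, so I choose it.
- **Blue key-shaped part, lying:** (177,239). Not meant.
- **Red stand:** (243,193). Not meant.

Next is one close crop to check the choice.

Run:
```python
from h import *
a=cv2.imread("pics/s0.png");b=cv2.imread("pics/t0.png")
def c(im,u,v,w,h,W,H):
    x=cv2.resize(im[v-h//2:v+h//2,u-w//2:u+w//2],(W,H),interpolation=cv2.INTER_CUBIC); return np.clip(x*1.6,0,255).astype(np.uint8)
m=np.vstack([np.hstack([c(b,182,194,50,38,400,300),c(a,417,184,50,38,400,300)]),np.hstack([c(b,350,224,100,76,400,300),c(a,290,194,80,60,400,300)])])
cv2.imwrite("pics/m0.png",m)
```

```text
(no output)
```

View pics/m0.png

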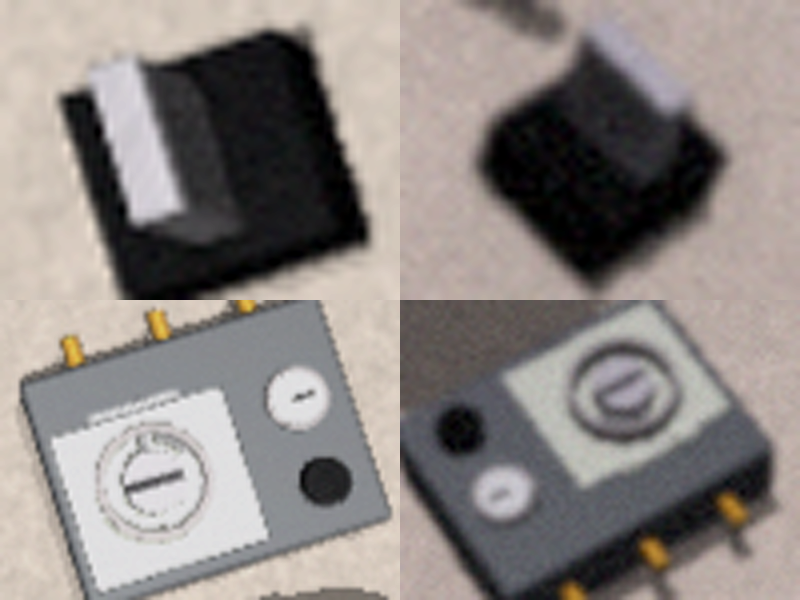

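The crop confirms the grey key upright in the black stand. The hatch head's slot runs close to the controller's long axis.

```bash
cat >> h.py <<'E'
def blob(im,u,v,w,test):
    """largest blob of test(crop HSV upscaled x8) around u,v: centroid, minAreaRect in image pixels"""
    s=8; c=im[v-w:v+w,u-w:u+w]; c=cv2.resize(c,None,fx=s,fy=s,interpolation=cv2.INTER_CUBIC)
    m=test(cv2.cvtColor(c,cv2.COLOR_BGR2HSV).astype(int)).astype(np.uint8)
    n,l,st,ce=cv2.connectedComponentsWithStats(m)
    i=1+np.argmax(st[1:,4]); 
    cn=max(cv2.findContours((l==i).astype(np.uint8),0,1)[0],key=cv2.contourArea).reshape(-1,2)
    f=lambda p:(np.asarray(p)+.5)/s-.5+[u-w,v-w]
    return f(ce[i]),f(cv2.boxPoints(cv2.minAreaRect(cn.astype(np.float32)))),f(cn),st[i]
E
python3 - <<'E'
from h import *
a=cv2.imread("pics/s0.png");b=cv2.imread("pics/t0.png")
def axis(n,bx,z):
    w=np.array([plane(n,*p,z) for p in bx]); e=[w[1]-w[0],w[2]-w[1]]; L=[np.linalg.norm(x) for x in e]; k=np.argmax(L); 
    return w.mean(0).round(4),np.round(L,4),np.degrees(np.arctan2(e[k][1],e[k][0])).round(1)%180
# key top face
for n,im,u,v,w in(("top",b,180,194,16),("scene",a,421,179,16)):
    for t in(105,125):
        c,bx,cn,st=blob(im[:],u-3 if n=="top" else u+3,v,11 if n=="top" else 9,lambda h:(h[...,2]>t)&(h[...,0]>100)) 
        print("key",n,t,c.round(1),plane(n,*c,.083).round(4),axis(n,bx,.083))
# stand: dark blob, top face 35mm; print hull rect in plane
for n,im,u,v in(("top",b,183,194),("scene",a,418,184)):
    c,bx,cn,st=blob(im,u,v,26,lambda h:h[...,2]<45); print("stand",n,axis(n,bx,.0175))
# head slot
for n,im,u,v in(("top",b,339,233),("scene",a,295,183)):
    for t in(60,80,100):
        try:
            c,bx,cn,st=blob(im,u,v,6,lambda h:h[...,2]<t); print("slot",n,t,c.round(1),plane(n,*c,.0675).round(4),axis(n,bx,.0675))
        except Exception as e: print(n,t,e)
# controller box top
for n,im,u,v in(("top",b,350,223),):
    c,bx,cn,st=blob(im,u,v,55,lambda h:(h[...,1]>22)&(h[...,0]>95)&(h[...,0]<125)&(h[...,2]>60)); print("box",axis(n,bx,.054))
R=cv2.Rodrigues(r.get_obs()["tool_rot"])[0];print(R.round(3))
o=[plane("top",*p,.0675).round(3) for p in[(339,233)]];print(o)
E
```

```text
key top 105 [173.3 192.2] [0.5751 0.2995 0.083 ] (array([0.5755, 0.2997, 0.083 ]), array([0.0124, 0.0431]), np.float64(20.599999999999994))
key top 125 [173.4 192.2] [0.5752 0.2995 0.083 ] (array([0.5755, 0.2999, 0.083 ]), array([0.011, 0.041]), np.float64(20.599999999999994))
key scene 105 [422.8 173.2] [0.5794 0.3017 0.083 ] (array([0.5785, 0.3015, 0.083 ]), array([0.013 , 0.0353]), np.float64(22.8))Traceback (most recent call last):
  File "<stdin>", line 9, in <module>
  File "h.py", line 21, in blob
    i=1+np.argmax(st[1:,4]);
        ~~~~~~~~~^^^^^^^^^^
    return _wrapfunc(a, 'argmax', axis=axis, out=out, **kwds)
    return bound(*args, **kwds)
ValueError: attempt to get argmax of an empty sequence
```

```bash
cat >> h.py <<'E'
def axis(n,bx,z):
    w=np.array([plane(n,*p,z) for p in bx]); e=[w[1]-w[0],w[2]-w[1]]; L=[np.linalg.norm(x) for x in e]; k=np.argmax(L)
    return w.mean(0).round(4),np.round(L,4),np.degrees(np.arctan2(e[k][1],e[k][0])).round(1)%180
E
python3 - <<'E'
from h import *
a=cv2.imread("pics/s0.png");b=cv2.imread("pics/t0.png")
def go(tag,n,im,u,v,w,z,test):
    try:
        c,bx,cn,st=blob(im,u,v,w,test); print(tag,n,c.round(1),plane(n,*c,z).round(4),*axis(n,bx,z))
    except Exception as e: print(tag,n,e)
go("key","scene",a,424,172,13,.083,lambda h:(h[...,2]>88)&(h[...,0]>105))
for n,im,u,v in(("top",b,183,194),("scene",a,418,184)): go("stand",n,im,u,v,26,.0175,lambda h:h[...,2]<45)
for n,im,u,v in(("top",b,338,232),("scene",a,294,183)):
    for t in(70,85,100,115): go("slot%d"%t,n,im,u,v,5+2*(n=="top"),.0675,lambda h:h[...,2]<t)
go("box","top",b,350,223,55,.054,lambda h:(h[...,1]>22)&(h[...,0]>95)&(h[...,0]<125)&(h[...,2]>60))
R=cv2.Rodrigues(r.get_obs()["tool_rot"])[0];print(R.round(3))
for n,im,u,v,w in(("top",b,338,232,7),):
    print(im[v-w:v+w,u-w:u+w].max(2))
E
```

```text
key scene [421.3 172.1] [0.575  0.2992 0.083 ] [0.5748 0.2997 0.083 ] [0.016  0.0514] 21.5
stand top [185.4 196.4] [0.5751 0.2966 0.0175] [0.5761 0.3005 0.0175] [0.069  0.0681] 109.9
stand scene [416.4 186. ] [0.5782 0.298  0.0175] [0.5756 0.2996 0.0175] [0.0811 0.0771] 121.3
slot70 top [337.2 231.8] [ 0.5029 -0.0389  0.0675] [ 0.503  -0.0396  0.0675] [0.0309 0.0033] 107.0
slot85 top [337.3 231.8] [ 0.503  -0.0393  0.0675] [ 0.5029 -0.0396  0.0675] [0.0314 0.0046] 107.3
slot100 top [337.2 232. ] [ 0.5026 -0.039   0.0675] [ 0.5008 -0.0403  0.0675] [0.0318 0.0104] 108.0
slot115 top [336.9 232.3] [ 0.5019 -0.0384  0.0675] [ 0.5002 -0.0406  0.0675] [0.0327 0.0143] 112.2
slot70 scene [293.3 185.2] [ 0.5196 -0.0471  0.0675] [ 0.5154 -0.0455  0.0675] [0.0233 0.0268] 75.6
slot85 scene [293.5 183.6] [ 0.5148 -0.0455  0.0675] [ 0.5112 -0.0446  0.0675] [0.0269 0.0318] 166.6
slot100 scene [293.4 183.2] [ 0.5134 -0.0453  0.0675] [ 0.5112 -0.0446  0.0675] [0.0318 0.0269] 167.3
slot115 scene [293.5 182.5] [ 0.5113 -0.0446  0.0675] [ 0.5112 -0.0446  0.0675] [0.0269 0.0318] 166.6
box top [318.5 203.4
[... 268 characters left out ...]
0 140 141 140 141 141 140 140 140 140 140 140 141]
 [103 141 141 140 140 140 142 140 140 141 141 139 132 128]
 [125 141 140 141 141 141 139 141 138 129 128 119  95  81]
 [130 141 140 141 139 133 127 124 116  84  79  55  57  60]
 [140 139 129 127 119 100  80  63  51  59  65  69  81  95]
 [126 115  84  79  54  49  55  64  66  95 102 110 125 140]
 [ 62  52  49  54  66  72  90 105 115 140 140 139 141 141]
 [ 59  71  84  89 109 126 140 140 141 140 141 141 141 140]
 [ 91 102 139 140 141 140 140 140 139 141 140 141 140 140]
 [120  96 140 140 140 141 140 142 140 141 139 141 139 139]
 [123  94 125 134 141 140 141 140 139 141 140 140 138 135]
 [139 122  93 119 128 141 141 141 141 140 136 140 136 141]]
```

>>> jog_arm(
  steps=[0.5,0.62,0.46,0,0,0,0.1,0.5,0.62,0.46,0,0,0,0.1,0.5,0.62,0.46,0,0,0,0.1,0.5,0.62,0.46,0,0,0,0.1,0.5,0.62,0.46,0,0,0,0.1,0.5,0.62,0.46,0,0,0,0.1,0.5,0.62,0.46,0,0,0,0.1,0.5,0.62,0.46,0,0,0,0.1,0.5,0.62,0.46,0,0,0,0.1,0.5,0.62,0.46,0,0,0,0.1,0.5,0.62,0.46,0,0,0,0.1,0.5,0.62,0.46,0,0,0,0.1],
  squeeze=50,
)

```text
time_s: 1.3
tcp_pos: [0.5508, -0.3998, 0.2137]
tool_rot: [2.029, 0.362, -2.03]
contact_force: [0.2, -0.6, -0.1]
grip_width: 0.498
```

>>> jog_arm(
  steps=[0.5,0.02,0.7,0,0,0,0,0.5,0.02,0.7,0,0,0,0,0.5,0.02,0.7,0,0,0,0,0.5,0.02,0.7,0,0,0,0,0.5,0.02,0.7,0,0,0,0,0.5,0.02,0.7,0,0,0,0,0.5,0.02,0.7,0,0,0,0,0.5,0.02,0.7,0,0,0,0,0.5,0.02,0.7,0,0,0,0,0.5,0.02,0.7,0,0,0,0,0.5,0.02,0.7,0,0,0,0,0.5,0.02,0.7,0,0,0,0],
)

```text
time_s: 2.5
tcp_pos: [0.5615, 0.0204, 0.2138]
tool_rot: [2.029, 0.362, -2.03]
contact_force: [1.0, 0.1, 0.7]
grip_width: 0.5
```

>>> jog_arm(
  steps=[0.5,0.03,0.7,0,0,0,0,0.5,0.03,0.7,0,0,0,0,0.5,0.03,0.7,0,0,0,0,0.5,0.03,0.7,0,0,0,0,0.5,0.03,0.7,0,0,0,0,0.5,0.03,0.7,0,0,0,0,0.5,0,0.3,0,0,0,0,0.5,0,0,0,0,0,0,0.5,0,0,0,0,0,0],
)

```text
time_s: 3.4
tcp_pos: [0.5705, 0.2433, 0.2136]
tool_rot: [2.028, 0.362, -2.03]
contact_force: [0.4, 0.3, 0.4]
grip_width: 0.496
```

```bash
cat >> h.py <<'E'
def st():
    o=r.get_obs(); R=cv2.Rodrigues(o["tool_rot"])[0]
    print("t",round(o["time_s"],2),"tcp",o["tcp_pos"].round(4),"yaw",np.degrees(np.arctan2(R[1,1],R[0,1])).round(2),"down",R[:,0].round(3),"F",o["contact_force"].round(1),"M",o["ft_torque"].round(2),"g",round(o["grip_width"],3),"q6",o["q"][5].round(2))
    return o,R
E
python3 -c "from h import *; st()"
```

```text
t 3.4 tcp [0.5705 0.2433 0.2136] yaw -69.77 down [-0.001 -0.    -1.   ] F [0.4 0.3 0.4] M [-0.04 -0.02  0.04] g 0.496 q6 1.58
```

>>> jog_arm(
  steps=[0.5,0.05,0.57,0,0,0,0.05,0.5,0.05,0.56,0,0,0,0.03,0.5,0,0,-0.6,0,0,0,0.5,0,0,-0.6,0,0,0,0.5,0,0,-0.6,0,0,0,0.5,0,0,-0.6,0,0,0,0.5,0,0,-0.6,0,0,0,0.5,0,0,-0.36,0,0,0,0.5,0,0,0,0,0,0],
)

```text
time_s: 4.3
tcp_pos: [0.5746, 0.2988, 0.0438]
tool_rot: [2.022, 0.366, -2.03]
contact_force: [0.3, -0.8, 0.0]
grip_width: 0.5
```

>>> jog_arm(
  steps=[0.0,0,0,0,0,0,0,0.0,0,0,0,0,0,0,0.0,0,0,0,0,0,0,0.0,0,0,0,0,0,0,0.0,0,0,0,0,0,0,0.0,0,0,0,0,0,0],
  squeeze=8,
)

```text
time_s: 4.9
tcp_pos: [0.5762, 0.3007, 0.0468]
tool_rot: [2.027, 0.368, -2.025]
contact_force: [-2.1, -1.2, 7.2]
grip_width: 0.153
```

```bash
python3 -c "from h import *; st()"
```

```text
t 4.9 tcp [0.5762 0.3007 0.0468] yaw -69.41 down [ 0.001  0.    -1.   ] F [-2.1 -1.2  7.2] M [-0.21  0.26 -0.04] g 0.153 q6 1.66
```

>>> jog_arm(
  steps=[0.0,0,0,0,0,0,0,0.0,0,0,0,0,0,0,0.0,0,0,0,0,0,0],
  squeeze=55,
)

```text
time_s: 5.2
tcp_pos: [0.5762, 0.3007, 0.0468]
tool_rot: [2.027, 0.368, -2.025]
contact_force: [-1.4, -1.3, 8.3]
grip_width: 0.151
```

```bash
python3 -c "from h import *; st()"
```

```text
t 5.2 tcp [0.5762 0.3007 0.0468] yaw -69.41 down [ 0.001  0.    -1.   ] F [-1.4 -1.3  8.3] M [-0.24  0.27 -0.  ] g 0.151 q6 1.66
```

>>> jog_arm(
  steps=[0.0,0,0,0.1,0,0,0,0.0,0,0,0.2,0,0,0,0.0,0,0,0.4,0,0,0,0.0,0,0,0.6,0,0,0,0.0,0,0,0.6,0,0,0,0.0,0,0,0.3,0,0,0,0.0,0,0,0,0,0,0,0.0,0,0,0,0,0,0],
)

```text
time_s: 6.0
tcp_pos: [0.5754, 0.3003, 0.1552]
tool_rot: [2.025, 0.368, -2.026]
contact_force: [0.1, 0.4, -1.8]
grip_width: 0.149
```

Run:
```python
from h import *
st();a=snap("scene","s1.png");b=snap("top","t1.png")
def c(im,u,v,w,h,W,H):
    u,v=int(u),int(v); x=cv2.resize(im[v-h//2:v+h//2,u-w//2:u+w//2],(W,H),interpolation=cv2.INTER_CUBIC); return np.clip(x*1.8,0,255).astype(np.uint8)
p=proj("scene",[.576,.3,.1])[0];q=proj("top",[.576,.3,.1])[0];print(p,q)
cv2.imwrite("pics/m1.png",np.hstack([c(b,*q,100,100,400,400),c(a,*p,100,100,400,400)]))
```

```text
t 6.0 tcp [0.5754 0.3003 0.1552] yaw -69.42 down [-0. -0. -1.] F [ 0.1  0.4 -1.8] M [-0.06  0.01 -0.  ] g 0.149 q6 1.66
[423.12652354 168.81947222] [170.04594341 190.57605919]
```

View pics/m1.png

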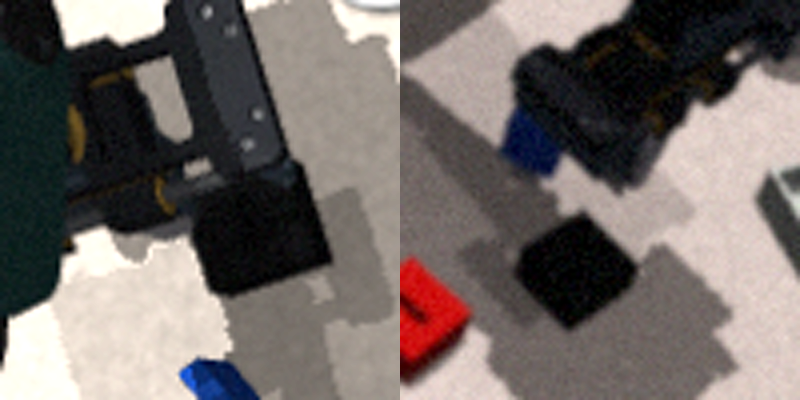

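The key is lifted (force −1.8 N, grip 14 mm) and hidden between the fingers. The stand is empty at about (235,230) in the left crop. Next I carry it over the hatch and turn it to the slot's direction.

>>> jog_arm(
  steps=[0,-0.07,-0.34,0,0,0,0.945,0,-0.07,-0.34,0,0,0,0.945,0,-0.07,-0.34,0,0,0,0.945,0,-0.07,-0.34,0,0,0,0.945,0,-0.07,-0.34,0,0,0,0.945,0,-0.07,-0.34,0,0,0,0.945,0,-0.07,-0.34,0,0,0,0.945,0,-0.07,-0.34,0,0,0,0.945,0,-0.07,-0.34,0,0,0,0.945,0,-0.07,-0.34,0,0,0,0.945],
)

```text
time_s: 7.1
tcp_pos: [0.5399, 0.1296, 0.1546]
tool_rot: [1.533, 0.961, -1.536]
contact_force: [-0.1, -0.1, -0.4]
grip_width: 0.15
```

>>> jog_arm(
  steps=[0,-0.075,-0.34,0,0,0,0.945,0,-0.075,-0.34,0,0,0,0.945,0,-0.075,-0.34,0,0,0,0.945,0,-0.075,-0.34,0,0,0,0.945,0,-0.075,-0.34,0,0,0,0.945,0,-0.075,-0.34,0,0,0,0.945,0,-0.075,-0.34,0,0,0,0.945,0,-0.075,-0.34,0,0,0,0.945,0,-0.075,-0.34,0,0,0,0.945,0,-0.075,-0.34,0,0,0,0.945,0,0,0,0,0,0,0,0,0,0,0,0,0,0],
)

```text
time_s: 8.3
tcp_pos: [0.5029, -0.0395, 0.1552]
tool_rot: [0.987, 1.337, -0.988]
contact_force: [-0.1, -0.0, -1.3]
grip_width: 0.151
```

>>> jog_arm(
  steps=[0,0,0,-0.3,0,0,0,0,0,0,-0.3,0,0,0,0,0,0,-0.2,0,0,0,0,0,0,0,0,0,0,0,0,0,0,0,0,0],
)

```text
time_s: 8.8
tcp_pos: [0.5034, -0.0392, 0.116]
tool_rot: [0.985, 1.337, -0.985]
contact_force: [-0.8, -0.1, -0.7]
grip_width: 0.15
```

Run:
```python
from h import *
st();a=snap("scene","s2.png");b=snap("top","t2.png")
a0=cv2.imread("pics/s0.png")
def c(im,u,v,w,h,W,H):
    u,v=int(u),int(v); x=cv2.resize(im[v-h//2:v+h//2,u-w//2:u+w//2],(W,H),interpolation=cv2.INTER_CUBIC); return np.clip(x*1.8,0,255).astype(np.uint8)
p=proj("scene",[.503,-.039,.075])[0];q=proj("top",[.503,-.039,.0675])[0];print(p,q,int(p[0]),int(p[1]))
cv2.imwrite("pics/m2.png",np.vstack([np.hstack([c(a,*p,40,30,400,300),c(a0,*p,40,30,400,300)]),np.hstack([c(b,*q,80,60,400,300),c(a,*p,80,60,400,300)])]))
```

```text
t 8.8 tcp [ 0.5034 -0.0392  0.116 ] yaw 17.2 down [-0.  0. -1.] F [-0.8 -0.1 -0.7] M [ 0.01 -0.11 -0.02] g 0.15 q6 -0.42
[294.70814296 178.06430515] [337.20310438 231.80682183] 294 178
```

View pics/m2.png

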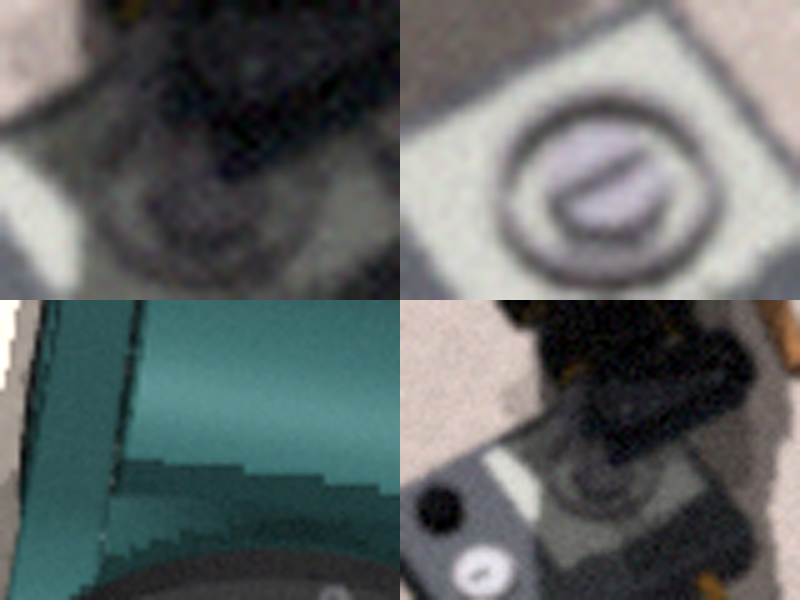

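The crop shows the head and slot clearly before the move, with the slot centre near (294,181) in the scene. The key is in shadow now, so I refine the head position from the first scene picture.

Run:
```python
from h import *
a=cv2.imread("pics/s0.png"); b=cv2.imread("pics/t0.png")
g=cv2.cvtColor(a,cv2.COLOR_BGR2GRAY); print(g[172:190,283:307])
# rectify both views onto the head plane, same world patch, and view
n=240; m=np.linspace(.035,-.035,n)
out=[]
for nm,im in(("top",b),("scene",a)):
    P=np.array([[.503+x,-.0393+y,.0675] for x in m for y in m]); uv=proj(nm,P).reshape(n,n,2).astype(np.float32)
    w=cv2.remap(im,uv[...,0],uv[...,1],cv2.INTER_CUBIC); w=np.clip(w*1.6,0,255).astype(np.uint8)
    w=cv2.resize(w,(400,400)); cv2.drawMarker(w,(200,200),(0,0,255),0,20,1); out.append(w)
cv2.imwrite("pics/rect.png",np.hstack(out))
```

```text
[[ 85 102 109 113 111 110 100  90  82  78  72  67  68  74  85  87  95 104
  110 115 117 115 105  87]
 [105 112 111 110 100  88  79  68  55  51  45  40  44  49  52  63  74  85
   98 108 110 117 113 104]
 [114 114 111  98  88  73  52  43  45  45  49  48  49  46  45  44  51  61
   80  93 104 114 116 109]
 [113 111 101  81  65  48  45  49  67  79  81  80  80  76  71  67  58  50
   61  79  96 112 116 114]
 [112 103  88  61  47  51  64  76  93 102 101 102 102  98  95  98  82  70
   57  64  84 100 111 118]
 [107  95  69  53  51  78  90  97 101 106 107 105 102 100  95  95  97  94
   75  60  67  93 106 114]
 [101  85  61  55  76  95 103 104 105 108 105  98  90  82  74  82  98 104
   98  75  70  88 106 112]
 [100  79  63  77  93 104 107 104 102  99  89  81  66  64  75  89 100 111
  114 101  84  82  97 111]
 [ 99  77  72  98 106 107  99  99  93  84  72  65  66  74  92 102 103 107
  108 108  96  82  90 104]
 [ 95  78  82 108 110 103  91  82  71  61  63  74  84  95 103 108 101  96
  102 108 104  92  85  97]
 [ 98  88  96 112 111  91  72  65  67  73  86  94 103 104 106  98  89  87
   99 110 107  91  80  91]
 [ 92  89 103 112 108  90  59  65  81  94 101 103 105 105 102  91  74  77
  100 111 103  88  74  88]
 [ 93  81  93 110 112  95  63  60  79  93  99 102 102  96  85  70  60  83
  110 107  94  78  69  91]
 [ 94  75  83 102 107 104  80  60  59  70  76  74  80  66  64  56  63  88
  107  97  83  65  74 100]
 [ 96  71  72  85 101 107  95  67  53  53  47  53  48  48  50  65  76  93
   99  84  62  61  85 107]
 [105  81  64  74  88  98  92  80  65  62  64  57  57  55  56  69  80  90
   79  66  56  76  98 112]
 [116  99  77  58  63  77  84  78  70  73  69  70  70  72  69  75  74  67
   58  51  65  96 112 118]
 [116 111  93  68  53  57  63  66  69  70  70  72  71  68  66  64  51  50
   48  60  85 112 121 121]]
```

View pics/rect.png

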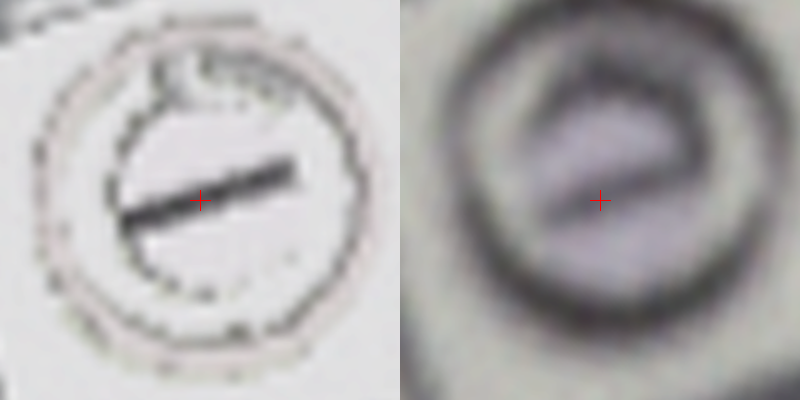

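Both rectified views agree on the slot line. Across the slot the offset is about 0. Along the slot, the centre lies 1 to 3 mm toward −y of my estimate. I shift −1 mm in y and descend gently.

>>> jog_arm(
  steps=[0,0,-0.022,-0.1,0,0,0,0,0,0,-0.1,0,0,0,0,0,0,-0.04,0,0,0,0,0,0,-0.02,0,0,0,0,0,0,-0.02,0,0,0,0,0,0,0,0,0,0],
)

```text
time_s: 9.5
tcp_pos: [0.5033, -0.0406, 0.1019]
tool_rot: [0.985, 1.337, -0.985]
contact_force: [-0.5, 0.8, -1.8]
grip_width: 0.151
```

>>> jog_arm(
  steps=[0,0,0,-0.02,0,0,0,0,0,0,-0.02,0,0,0,0,0,0,-0.02,0,0,0,0,0,0,0,0,0,0],
)

```text
time_s: 9.9
tcp_pos: [0.5032, -0.0406, 0.0988]
tool_rot: [0.985, 1.337, -0.985]
contact_force: [0.2, -0.9, -1.5]
grip_width: 0.148
```

```bash
python3 -c "from h import *; st()"
```

```text
t 9.9 tcp [ 0.5032 -0.0406  0.0988] yaw 17.21 down [-0. -0. -1.] F [ 0.2 -0.9 -1.5] M [ 0.06 -0.16  0.03] g 0.148 q6 -0.43
```

>>> jog_arm(
  steps=[0,0,0,-0.02,0,0,0,0,0,0,-0.02,0,0,0,0,0,0,0,0,0,0],
)

```text
time_s: 10.2
tcp_pos: [0.5032, -0.0406, 0.0968]
tool_rot: [0.985, 1.337, -0.985]
contact_force: [-0.6, -0.5, -1.4]
grip_width: 0.151
```

>>> jog_arm(
  steps=[0,0,0,-0.02,0,0,0,0,0,0,-0.02,0,0,0,0,0,0,0,0,0,0],
)

```text
time_s: 10.5
tcp_pos: [0.5032, -0.0407, 0.0948]
tool_rot: [0.985, 1.337, -0.985]
contact_force: [-0.8, 0.1, -0.9]
grip_width: 0.153
```

>>> jog_arm(
  steps=[0,0,0,-0.02,0,0,0,0,0,0,0,0,0,0],
)

```text
time_s: 10.7
tcp_pos: [0.5034, -0.0407, 0.094]
tool_rot: [0.985, 1.336, -0.985]
contact_force: [-1.3, 0.7, 2.8]
grip_width: 0.151
```

```bash
python3 -c "from h import *; st()"
```

```text
t 10.7 tcp [ 0.5034 -0.0407  0.094 ] yaw 17.21 down [ 0. -0. -1.] F [-1.3  0.7  2.8] M [-0.    0.13  0.05] g 0.151 q6 -0.43
```

The blade is seated at z 0.094, against a predicted 0.0943. Next I press about 3 mm.

>>> jog_arm(
  steps=[0,0,0,-0.02,0,0,0,0,0,0,-0.02,0,0,0,0,0,0,0,0,0,0],
)

```text
time_s: 11.0
tcp_pos: [0.5034, -0.0407, 0.092]
tool_rot: [0.985, 1.336, -0.985]
contact_force: [-1.3, 0.1, 5.5]
grip_width: 0.149
```

>>> jog_arm(
  steps=[0,0,0,-0.02,0,0,0,0,0,0,-0.01,0,0,0,0,0,0,0,0,0,0],
)

```text
time_s: 11.3
tcp_pos: [0.5034, -0.0407, 0.0905]
tool_rot: [0.985, 1.336, -0.985]
contact_force: [-2.9, 0.5, 7.0]
grip_width: 0.154
```

```bash
python3 -c "from h import *; st()"
```

```text
t 11.3 tcp [ 0.5034 -0.0407  0.0905] yaw 17.21 down [ 0. -0. -1.] F [-2.9  0.5  7. ] M [-0.04  0.28  0.01] g 0.154 q6 -0.43
```

>>> jog_arm(
  steps=[0,0,0,0,0,0,-0.5,0,0,0,0,0,0,-0.5,0,0,0,0,0,0,-0.5,0,0,0,0,0,0,-0.5,0,0,0,0,0,0,0],
)

```text
time_s: 11.8
tcp_pos: [0.5037, -0.0407, 0.0907]
tool_rot: [1.106, 1.271, -1.106]
contact_force: [-0.4, 0.2, 6.3]
grip_width: 0.151
```

```bash
python3 -c "from h import *; st()"
```

```text
t 11.8 tcp [ 0.5037 -0.0407  0.0907] yaw 7.97 down [ 0.001 -0.    -1.   ] F [-0.4  0.2  6.3] M [ 0.    0.05 -0.02] g 0.151 q6 -0.27
```

>>> jog_arm(
  steps=[0,0,0,0,0,0,-0.5,0,0,0,0,0,0,-0.5,0,0,0,0,0,0,-0.5,0,0,0,0,0,0,-0.5,0,0,0,0,0,0,-0.5,0,0,0,0,0,0,-0.5,0,0,0,0,0,0,0],
)

```text
time_s: 12.5
tcp_pos: [0.5039, -0.0407, 0.0908]
tool_rot: [1.284, 1.159, -1.282]
contact_force: [-0.1, 0.9, 6.4]
grip_width: 0.151
```

```bash
python3 -c "from h import *; st()"
```

```text
t 12.5 tcp [ 0.5039 -0.0407  0.0908] yaw -5.79 down [ 0.001 -0.    -1.   ] F [-0.1  0.9  6.4] M [0.01 0.03 0.04] g 0.151 q6 -0.03
```

>>> jog_arm(
  steps=[0,0,0,0,0,0,-0.5,0,0,0,0,0,0,-0.5,0,0,0,0,0,0,-0.5,0,0,0,0,0,0,-0.5,0,0,0,0,0,0,-0.5,0,0,0,0,0,0,-0.5,0,0,0,0,0,0,0],
)

```text
time_s: 13.2
tcp_pos: [0.5039, -0.0408, 0.0908]
tool_rot: [1.456, 1.027, -1.455]
contact_force: [-1.8, 0.0, 6.7]
grip_width: 0.149
```

```bash
python3 -c "from h import *; st()"
```

```text
t 13.2 tcp [ 0.5039 -0.0408  0.0908] yaw -19.54 down [ 0.001 -0.    -1.   ] F [-1.8  0.   6.7] M [-0.12 -0.04 -0.02] g 0.149 q6 0.21
```

>>> jog_arm(
  steps=[0,0,0,0,0,0,-0.5,0,0,0,0,0,0,-0.5,0,0,0,0,0,0,-0.5,0,0,0,0,0,0,-0.5,0,0,0,0,0,0,-0.5,0,0,0,0,0,0,-0.5,0,0,0,0,0,0,0],
)

```text
time_s: 13.9
tcp_pos: [0.5041, -0.0408, 0.0909]
tool_rot: [1.624, 0.875, -1.621]
contact_force: [-0.4, -1.1, 6.8]
grip_width: 0.149
```

```bash
python3 -c "from h import *; st()"
```

```text
t 13.9 tcp [ 0.5041 -0.0408  0.0909] yaw -33.28 down [ 0.002 -0.    -1.   ] F [-0.4 -1.1  6.8] M [-0.31 -0.08  0.04] g 0.149 q6 0.45
```

>>> jog_arm(
  steps=[0,0,0,0,0,0,-0.5,0,0,0,0,0,0,-0.5,0,0,0,0,0,0,-0.5,0,0,0,0,0,0,-0.5,0,0,0,0,0,0,-0.5,0,0,0,0,0,0,-0.5,0,0,0,0,0,0,0],
)

```text
time_s: 14.6
tcp_pos: [0.5041, -0.0409, 0.0909]
tool_rot: [1.784, 0.701, -1.781]
contact_force: [0.2, -2.5, 6.2]
grip_width: 0.154
```

```bash
python3 -c "from h import *; st()"
```

```text
t 14.6 tcp [ 0.5041 -0.0409  0.0909] yaw -47.03 down [ 0.002 -0.    -1.   ] F [ 0.2 -2.5  6.2] M [-0.43 -0.13  0.04] g 0.154 q6 0.69
```

>>> jog_arm(
  steps=[0,0,-0.01,0,0,0,-0.5,0,0,0,0,0,0,-0.5,0,0,0,0,0,0,-0.5,0,0,0,0,0,0,-0.5,0,0,0,0,0,0,-0.5,0,0,0,0,0,0,0],
)

```text
time_s: 15.2
tcp_pos: [0.5041, -0.0412, 0.0909]
tool_rot: [1.912, 0.538, -1.909]
contact_force: [0.8, 0.7, 6.4]
grip_width: 0.151
```

```bash
python3 -c "from h import *; st()"
```

```text
t 15.2 tcp [ 0.5041 -0.0412  0.0909] yaw -58.51 down [ 0.002 -0.    -1.   ] F [0.8 0.7 6.4] M [ 0.26 -0.2   0.02] g 0.151 q6 0.89
```

>>> jog_arm(
  steps=[0,0,0,0,0,0,-0.5,0,0,0,0,0,0,-0.5,0,0,0,0,0,0,-0.5,0,0,0,0,0,0,-0.5,0,0,0,0,0,0,-0.5,0,0,0,0,0,0,-0.5,0,0,0,0,0,0,0],
)

```text
time_s: 15.9
tcp_pos: [0.5042, -0.0413, 0.0909]
tool_rot: [2.056, 0.32, -2.052]
contact_force: [1.4, 0.3, 5.7]
grip_width: 0.15
```

```bash
python3 -c "from h import *; st()"
```

```text
t 15.9 tcp [ 0.5042 -0.0413  0.0909] yaw -72.25 down [ 0.002 -0.    -1.   ] F [1.4 0.3 5.7] M [ 0.03 -0.17  0.  ] g 0.15 q6 1.13
```

>>> jog_arm(
  steps=[0,0,0,0.03,0,0,0,0,0,0,0.03,0,0,0,0,0,0,0.03,0,0,0,0,0,0,0.04,0,0,0,0,0,0,0.05,0,0,0,0,0,0,0.05,0,0,0,0,0,0,0.1,0,0,0,0,0,0,0.3,0,0,0,0,0,0,0.7,0,0,0,0,0,0,0,0,0,0],
)

```text
time_s: 16.9
tcp_pos: [0.5052, -0.0412, 0.1606]
tool_rot: [2.058, 0.321, -2.048]
contact_force: [0.0, -0.2, -2.4]
grip_width: 0.152
```

```bash
python3 -c "from h import *; st()"
```

```text
t 16.9 tcp [ 0.5052 -0.0412  0.1606] yaw -72.18 down [ 0.005 -0.    -1.   ] F [ 0.  -0.2 -2.4] M [-0.01 -0.02  0.  ] g 0.152 q6 1.13
```

>>> jog_arm(
  steps=[0,0.12,0.57,0,0,0,0.05,0,0.12,0.57,0,0,0,0.05,0,0.12,0.57,0,0,0,0.05,0,0.12,0.57,0,0,0,0.05,0,0.12,0.57,0,0,0,0.05,0,0.12,0.57,0,0,0,0.05,0,0.12,0.57,0,0,0,0.05,0,0.12,0.57,0,0,0,0.05,0,0.12,0.57,0,0,0,0.05,0,0.12,0.57,0,0,0,0.05,0,0.12,0.57,0,0,0,0.05,0,0.1,0.57,0,0,0,0.05],
)

```text
time_s: 18.1
tcp_pos: [0.5739, 0.302, 0.1563]
tool_rot: [2.025, 0.368, -2.027]
contact_force: [-0.1, -0.5, -1.5]
grip_width: 0.153
```

>>> jog_arm(
  steps=[0,0,0,0,0,0,0,0,0,0,0,0,0,0],
)

```text
time_s: 18.3
tcp_pos: [0.5736, 0.3011, 0.1562]
tool_rot: [2.024, 0.368, -2.026]
contact_force: [0.6, -0.5, -1.2]
grip_width: 0.153
```

Run:
```python
from h import *
st();a=snap("scene","s3.png");b=snap("top","t3.png")
def c(im,P,w,h):
    u,v=proj("top" if im is b else "scene",P)[0].astype(int); return np.clip(cv2.resize(im[v-h//2:v+h//2,u-w//2:u+w//2],(400,300),interpolation=cv2.INTER_CUBIC)*1.8,0,255).astype(np.uint8)
H=[.504,-.041,.0675];S=[.576,.3,.06]
cv2.imwrite("pics/m3.png",np.vstack([np.hstack([c(b,H,80,60),c(a,H,60,45)]),np.hstack([c(b,S,80,60),c(a,S,80,60)])]))
```

```text
t 18.3 tcp [0.5736 0.3011 0.1562] yaw -69.37 down [-0.001 -0.    -1.   ] F [ 0.6 -0.5 -1.2] M [0.05 0.03 0.  ] g 0.153 q6 1.66
```

View pics/m3.png

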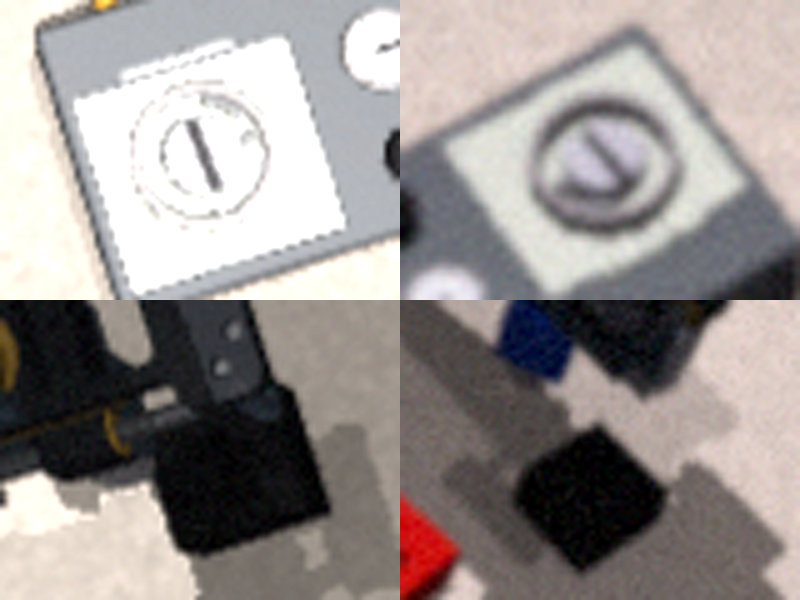

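The slot now points near the box's short axis, running from (190,122) to (217,190) in the crop. That is about 85° clockwise of the start. Next I return the key to the stand.

>>> jog_arm(
  steps=[0,0.04,-0.012,-0.4,0,0,0,0,0,0,-0.6,0,0,0,0,0,0,-0.5,0,0,0,0,0,0,-0.2,0,0,0,0,0,0,0,0,0,0,0,0,0,0,0,0,0],
)

```text
time_s: 19.0
tcp_pos: [0.5768, 0.3001, 0.0729]
tool_rot: [2.027, 0.368, -2.025]
contact_force: [1.0, 0.2, -0.4]
grip_width: 0.146
```

```bash
python3 -c "from h import *; st()"
```

```text
t 19.0 tcp [0.5768 0.3001 0.0729] yaw -69.44 down [ 0.001  0.    -1.   ] F [ 1.   0.2 -0.4] M [ 0.02  0.01 -0.01] g 0.146 q6 1.66
```

>>> jog_arm(
  steps=[0,-0.02,0.006,0,0,0,0,0,0,0,-0.04,0,0,0,0,0,0,-0.04,0,0,0,0,0,0,-0.04,0,0,0,0,0,0,-0.04,0,0,0,0,0,0,0,0,0,0],
)

```text
time_s: 19.6
tcp_pos: [0.5751, 0.3005, 0.0636]
tool_rot: [2.025, 0.368, -2.026]
contact_force: [0.5, 0.0, -0.8]
grip_width: 0.147
```

```bash
python3 -c "from h import *; st()"
```

```text
t 19.6 tcp [0.5751 0.3005 0.0636] yaw -69.42 down [-0. -0. -1.] F [ 0.5  0.  -0.8] M [0.02 0.01 0.02] g 0.147 q6 1.66
```

>>> jog_arm(
  steps=[0,0.008,0,-0.06,0,0,0,0,0,0,-0.06,0,0,0,0,0,0,-0.06,0,0,0,0,0,0,-0.06,0,0,0,0,0,0,-0.04,0,0,0,0,0,0,0,0,0,0],
)

```text
time_s: 20.2
tcp_pos: [0.5755, 0.3004, 0.0496]
tool_rot: [2.025, 0.368, -2.026]
contact_force: [-0.7, -1.1, -1.2]
grip_width: 0.153
```

```bash
python3 -c "from h import *; st()"
```

```text
t 20.2 tcp [0.5755 0.3004 0.0496] yaw -69.42 down [-0. -0. -1.] F [-0.7 -1.1 -1.2] M [-0.02 -0.06 -0.03] g 0.153 q6 1.66
```

>>> jog_arm(
  steps=[0,0,0,-0.03,0,0,0,0,0,0,-0.02,0,0,0,0,0,0,0,0,0,0],
)

```text
time_s: 20.5
tcp_pos: [0.5756, 0.3005, 0.0474]
tool_rot: [2.026, 0.368, -2.026]
contact_force: [-0.7, 0.6, -1.3]
grip_width: 0.15
```

>>> jog_arm(
  steps=[0,0,0,-0.02,0,0,0,0,0,0,0,0,0,0],
)

```text
time_s: 20.7
tcp_pos: [0.5758, 0.3006, 0.0468]
tool_rot: [2.026, 0.368, -2.026]
contact_force: [-2.3, -0.5, 4.5]
grip_width: 0.151
```

```bash
python3 -c "from h import *; st()"
```

```text
t 20.7 tcp [0.5758 0.3006 0.0468] yaw -69.42 down [ 0.  0. -1.] F [-2.3 -0.5  4.5] M [-0.12  0.26 -0.01] g 0.151 q6 1.66
```

The key is fully down (z 0.0468, as at the grasp, with contact felt). I release slowly and raise straight up.

>>> jog_arm(
  steps=[0.2,0,0,0,0,0,0,0.3,0,0,0,0,0,0,0.5,0,0,0,0,0,0,0.5,0,0,0,0,0,0,0.5,0,0,0,0,0,0],
  squeeze=10,
)

```text
time_s: 21.2
tcp_pos: [0.5757, 0.3005, 0.0464]
tool_rot: [2.026, 0.368, -2.026]
contact_force: [0.3, 0.4, -0.9]
grip_width: 0.495
```

>>> jog_arm(
  steps=[0.5,0,0,0.2,0,0,0,0.5,0,0,0.5,0,0,0,0.5,0,0,0.7,0,0,0,0.5,0,0,0.7,0,0,0,0.5,0,0,0.7,0,0,0,0.5,0,0,0.3,0,0,0],
)

```text
time_s: 21.8
tcp_pos: [0.5769, 0.3012, 0.2056]
tool_rot: [2.031, 0.369, -2.022]
contact_force: [0.6, 0.7, -0.9]
grip_width: 0.498
```

>>> jog_arm(
  steps=[0.5,-0.1,-0.6,0,0,0,0,0.5,-0.1,-0.6,0,0,0,0,0.5,-0.1,-0.6,0,0,0,0,0.5,-0.1,-0.6,0,0,0,0,0.5,-0.1,-0.6,0,0,0,0,0.5,-0.1,-0.6,0,0,0,0,0.5,-0.1,-0.6,0,0,0,0,0.5,-0.1,-0.6,0,0,0,0,0.5,-0.1,-0.6,0,0,0,0,0.5,-0.1,-0.6,0,0,0,0,0.5,0,-0.6,0,0,0,0,0.5,0,-0.6,0,0,0,0],
)

```text
time_s: 23.0
tcp_pos: [0.5252, -0.0606, 0.2014]
tool_rot: [2.026, 0.368, -2.026]
contact_force: [0.0, -0.6, -0.4]
grip_width: 0.499
```

>>> jog_arm(
  steps=[0.5,0,-0.6,0,0,0,0,0.5,0,-0.6,0,0,0,0,0.5,0,-0.6,0,0,0,0,0.5,0,-0.6,0,0,0,0,0.5,0,-0.6,0,0,0,0,0.5,0,-0.6,0,0,0,0,0.5,0,0,0,0,0,0,0.5,0,0,0,0,0,0],
)

```text
time_s: 23.8
tcp_pos: [0.5253, -0.2396, 0.2011]
tool_rot: [2.026, 0.367, -2.027]
contact_force: [-0.3, -0.0, -0.6]
grip_width: 0.5
```

Run:
```python
from h import *
st();a=snap("scene","s4.png");b=snap("top","t4.png")
def c(im,P,w,h):
    u,v=proj("top" if im is b else "scene",P)[0].astype(int); return np.clip(cv2.resize(im[v-h//2:v+h//2,u-w//2:u+w//2],(400,300),interpolation=cv2.INTER_CUBIC)*1.8,0,255).astype(np.uint8)
S=[.576,.3,.06]
cv2.imwrite("pics/m4.png",np.vstack([np.hstack([c(b,S,50,38),c(a,S,50,38)]),np.hstack([cv2.resize(b,(400,300)),cv2.resize(a,(400,300))])]))
a0=cv2.imread("pics/s0.png");b0=cv2.imread("pics/t0.png")
for n,x in(("t0",b0),("t4",b)):
    k=blob(x,177,194,11,lambda h:(h[...,2]>105)&(h[...,0]>100)); print(n,k[0].round(2),plane("top",*k[0],.083).round(4),axis("top",k[1],.083))
```

```text
t 23.8 tcp [ 0.5253 -0.2396  0.2011] yaw -69.49 down [-0.001  0.    -1.   ] F [-0.3 -0.  -0.6] M [-0.   -0.02 -0.05] g 0.5 q6 0.74
t0 [173.35 192.22] [0.5751 0.2995 0.083 ] (array([0.5755, 0.2997, 0.083 ]), array([0.0124, 0.0431]), np.float64(20.599999999999994))
t4 [173.1  192.62] [0.5743 0.2999 0.083 ] (array([0.5746, 0.3001, 0.083 ]), array([0.0133, 0.0435]), np.float64(20.599999999999994))
```

View pics/m4.png

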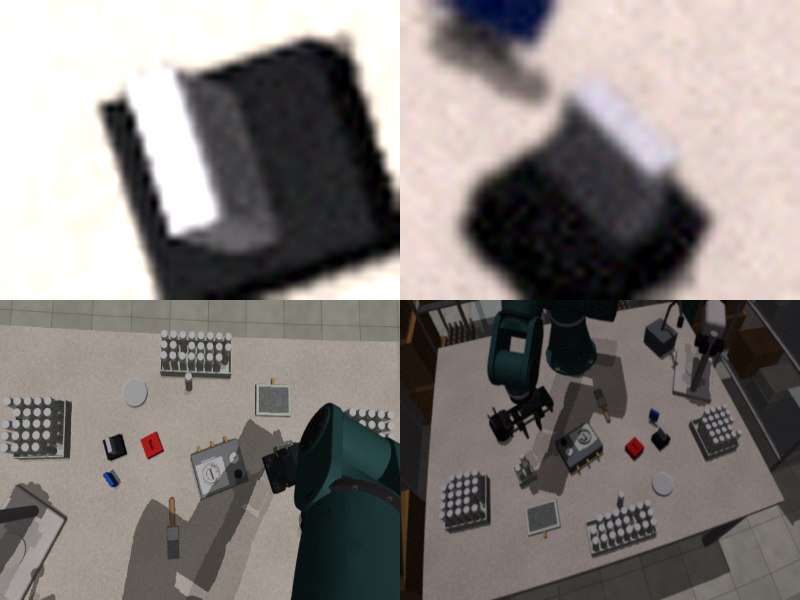

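The key stands upright in the black stand within 1 mm of where it started, at the same angle. The dish, vial and brush look unmoved, and the arm is clear at z 0.20.

```bash
python3 -c "from h import *; print(r.hand_in())"
```

```text
the job is handed in; nothing more can be done
None
```

I locked the battery hatch with the key, stood the key back in the black stand, let go and handed the job in at about 24 s. No verdict is reported.

- **Fastener:** I seated the blade in the slot, pressed about 3 mm (roughly 8 N) and turned the key about 89° clockwise, with side loads under 3 N. I then lifted straight out.
- **Head check:** After the turn, the picture shows the slot about 85° clockwise of where it began, so the head stands at 1.48 rad or more. That it sprang back up is inferred from the lift; I did not measure it.
- **Key check:** The gripper height at release matched the height at the grasp (46.8 mm). The key's top face is within 1 mm of its first position and at the same angle (20.6°).
- **Bystanders and arm:** By eye in the last pictures, the vial, dish and brush are where they were. The arm stands clear with no contact force.
- **One disagreement:** The two cameras differed by about 2 mm on the head's centre along the slot. I used a middle value and shifted 0.5 mm in y near the end of the turn.

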